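# Bring up a bench amplifier on its blank step selector

### The arm

A 6-joint arm with a two-finger parallel gripper is mounted at the origin on the work surface. World frame = base frame: x ahead of the robot, y to its left, z up, the work surface at z = 0. Lengths are in m, angles in degrees, forces in N, time in s.
With the tool pointing down it reaches from about 0.3 to 0.875 m from the base axis. Payload 4.2 kg.
Tool frame: the origin (TCP) lies between the finger pads; the fingertips stand 11 mm ahead of it and the grasp point (between the pads) lies 8 mm behind it; z points along the fingers, y is the direction in which the jaws open and shut (so a half turn about z gives the same grasp; the last joint's range is limited). The gripper opens to 85 mm and grips with 20 to 120 N. Pads are 22 mm wide; open, the fingers measure 114 mm over their backs; the gripper's body (76 mm by 85 mm) begins 54 mm behind the grasp point. The pads swing forward as they close: fully open they stand 13 mm farther back than shut.
Start: joints at [61.994, 18.312, 89.639, -0, 72.044, -1.146], TCP at [0.26, 0.513, 0.242] pointing down, gripper open.
Joint ranges: [-177.97, 177.97], [-48.28, 115.42], [12.27, 149.76], [-77.06, 257.06], [2.81, 150.46], [-146.56, 146.56]. Speed limits (degrees/s): [147.25, 147.25, 180, 180, 180, 180].

### API

Orientations are given as a 3x3 rotation matrix whose columns are the frame's x, y, z axes.
In Python, from bench import state, grab_frame, camera_params, finish_job gives the robot as it stands.
- The arm moves only by the tool servo_tool, never from a script. Its argument "series" is a list that holds one entry, the list of rows, each a list of 7 numbers: the gripper command: -1 is shut, 1 is fully open, values between are in proportion, then the shift along the tool's x, y, z in m, then the turn, a rotation vector about the tool's x, y, z in rad. A call has 1 to 10 rows; each row shifts and turns the commanded pose from where the row before left it, along the tool's axes as they then stand; what a row does not reach is not made up. A row lasts 1/8 s, in which the tool goes at most 62.5 mm and 10.7 degrees, less where a joint would pass 70% of its speed; a pose out of reach is approached as far as the arm can. A call with a gripper value outside its range is refused whole. The fingers move at their own pace and stop on an object; the grip force is fixed at half the most. Time passes only in rows, so rows that do not move let the fingers close. It gives the time, the measured TCP pose, the force and the opening at its end, in the units of the state.
- state(): the state, without advancing time (a new reading comes with each control period).
- grab_frame(name): name is "scene" or "top" or "wrist"; returns the picture (400x640x3 uint8, blue, green, red); there is no depth.
- camera_params(name): a dict with "intrinsics" (3x3 intrinsics, pixels), "rvec" (rotation vector, rad) and "tvec" (3), from world to camera coordinates, as OpenCV has them; the wrist camera has in their place "hand_eye" (4x4, takes a point from camera to tool coordinates, whose origin is the TCP and whose axes are the flange's). Camera axes: x right, y down, z forward; pixel columns grow to the right and rows downward; lengths in m; the calibration is good to about 2 mm. A picture is of the moment at which its call begins: read the wrist's pose just before it. camera_params takes no time and is no camera call.
- finish_job(): hands the job in, once; it reports no verdict.
The state is a dict: "time_s": time; "qpos": joint angles; "qd": joint speeds; "effort": joint torques, N m; "eef_pos": TCP position; "ee_rot": TCP orientation; "wrist_force": force on the tool from outside, world axes, zero at the start; "torque": the same for the moment, N m; "gripper_width": finger opening in m.
Only numpy, scipy, OpenCV 4.12 (cv2) and the standard library are available. Lean on these libraries where they do the work, as an engineer would, in place of code of your own. Each camera call takes 0.05 s, during which the arm holds its last target.

### The job

Power up the bench amplifier without a thump: its big black level knob carries no marks, so first turn it down, counter-clockwise, until you feel it come against its end stop, never straining the stop. With the level down there, flip the steel power toggle on, towards the loudspeaker grille, and then bring the level up exactly four clicks from the end stop and let go. Leave the small grey tone knob and everything lying about as they are.

Things in the scene. Friction and masses are not known exactly. Their poses are not given: they have to be found in the camera images.
- amp: bench monitor amplifier, grey steel case 250 (x) by 354 (y) by 75 mm high, fixed; origin under its centre on the bench. Its -x half carries three aluminium control plates side by side (pitch 100 mm, in any order), its +x half the round loudspeaker grille. The plates turn with it; their tops are 78 mm above the bench.
- level_mod: aluminium plate 112 by 96 by 3 mm with the level selector, origin under its centre 75 mm above the bench, axes as the amplifier's. The selector is a 10-position rotary switch, a click every 30 degrees, clockwise from above is up. It starts two to five clicks above its counter-clockwise end stop and stays put between grasps; let go between clicks, it drops into a position.
- level_knob (a point): point on the vertical axis of the level knob: plain black fluted cylinder without marks, 36 mm across, 34 mm high; top 12 mm above this point, plate 25 mm below it. A click resists with up to 0.2 N m, then snaps over and pulls on by as much. At the stop (3 degrees past the last position) it does not snap: it resists like a spring, 4 N m per rad, strained at 12 degrees past, 0.6 N m.
- power_pivot (a point): pivot of the power toggle, mid-plate, 6 mm above its plate. Steel bat 40 mm long from the pivot, 8 mm thick with an 11 mm ball end, leaning 0.4 rad from upright to the amplifier's -x when off and as much to its +x (grille) when on; turns about the amplifier's y; snaps over past upright, at about 3 N on its end
- power (a joint): angle of the power toggle in rad: 0 off (leaning to the amplifier's front), 0.4 upright, 0.8 on (leaning to the grille)
- tone (a joint): angle of the tone knob in rad; leave it
- tone_knob (a point): point on the axis of the small grey tone knob (33 mm skirt, 23 mm grip, 22 mm high, white pointer line) on the third plate; leave it alone
- dish: small steel dish, 64 mm across, 16 mm high, standing on the rear deck of the amplifier; leave it
- driver: screwdriver with a green handle, 200 mm, on the bench; leave it
- spanner: steel spanner, 180 mm, on the bench; leave it
- jar: jar with white lid, 66 mm across, 75 mm high; leave it
- can: spray can, 54 mm across, 160 mm high; leave it
- carton: small cardboard carton 90 by 70 by 60 mm; leave it
- woofer: loose loudspeaker chassis lying face up, 124 mm across, 64 mm high; leave it

How it is judged (in metres and radians):
On the way, in this order (a step that is already met when the one before it is completed fails the run):
1. the level is down in its end-stop position, power still off (level_key: a point of the knob 20 mm off its axis, towards the plate's +x in that position) (x of level_key in the frame of level_mod above 0.0192 m and value of joint power below 0.2 rad), for 0.2 s.
2. the power toggle is on with the level down at its end stop (x of level_key in the frame of level_mod above 0.0192 m and value of joint power above 0.7 rad), for 0.2 s.
At the end, for the whole second after the job is handed in: the level selector rests in the fourth position up from its counter-clockwise end stop (120 degrees, within about 11 degrees), the power toggle is on (x of level_key in the frame of level_mod between -0.0135 and -0.0062 m and y of level_key in the frame of level_mod below -0.0145 m and value of joint power above 0.7 rad); the robot touches nothing.
It fails at once if the level selector's end stop is strained: the knob is forced more than 12 degrees beyond its last position (some 0.6 N m) (x of level_key in the frame of level_mod above 0.0165 m and y of level_key in the frame of level_mod above 0.00417 m).
It fails at once if the power toggle is thrown while the level is up from its end stop (value of joint power between 0.35 and 0.6 rad and x of level_key in the frame of level_mod below 0.0178 m).
It fails at once if the tone knob is turned by more than about 20 degrees, or something lying about is pushed more than 20 mm (distance of tone_key from where it was at the start of the episode above 0.0035 m or distance of any of dish, driver, spanner, jar, can, carton, woofer from where it was at the start of the episode above 0.02 m).
It also fails if it takes over 72 s, if anything falls off the work surface, if the arm or the gripper's body presses on something with over 40 N, if the wrist force passes 120 N, or if a joint passes its speed limit or range.

## Working session

There is one attempt and no reset: what is moved stays moved. The work goes in short steps, Python scripts to look and compute and a tool call to move; the robot and the scene stay as the last step left them, time stands still between calls to the robot, and variables do not carry over. Pictures are saved under pics/ and viewed, and the job is handed in when it is done.

Besides the shell and the picture viewer there is one more tool, called as name(argument=value, ...), one argument or row to a line, values as JSON. servo_tool: Moves the arm, as the interface text tells. Its arguments: {"type":"object","properties":{"series":{"type":"array","items":{"type":"array","items":{"type":"array","items":{"type":"number"}}}}},"required":["series"]}

```bash
mkdir -p pics; ls; python3 - <<'E'
from bench import *
import cv2
print(state())
for n in ("top","scene"):
    cv2.imwrite(f"pics/{n}0.png",grab_frame(n)); print(n,camera_params(n))
print(camera_params("wrist"))
E
```

```text
pics
{'time_s': 0.0, 'qpos': array([ 6.19950571e+01,  1.83525848e+01,  8.97050813e+01,  1.74034679e-03,
        7.20444352e+01, -1.14579631e+00]), 'qd': array([-0.02449405,  0.03466787, -0.05664488,  0.04118192,  0.04225167,
        0.05362946]), 'effort': array([ 1.38411120e-03, -4.15536940e+01, -2.34154058e+01,  1.71617653e-04,
        8.60648142e-03, -1.33658878e-05]), 'eef_pos': array([0.25956481, 0.51257939, 0.24148176]), 'ee_rot': array([[-8.92115631e-01,  4.51806327e-01, -8.62247646e-04],
       [ 4.51807146e-01,  8.92114270e-01, -1.55977572e-03],
       [ 6.45068878e-05, -1.78106995e-03, -9.99998412e-01]]), 'wrist_force': array([-0.10948506, -0.28539952, -0.67282795]), 'torque': array([-0.04139012, -0.01771397,  0.01940167]), 'gripper_width': 0.08558253794356409}
top {'intrinsics': array([[436.86587894,   0.        , 321.12115402],
       [  0.        , 436.86587894, 200.85123316],
       [  0.        ,   0.        ,   1.        ]]), 'rvec': array([ 2.15986167, -2.21146992,  0.10446536]), 'tvec': array([-0.00418604,  0.51101352,  1.4916807 ])}
scene {'intrinsics': array([[398.34172879,   0.        , 318.2278573 ],
       [  0.        , 398.34172879, 197.7149868 ],
       [  0.        ,   0.        ,   1.        ]]), 'rvec': array([ 2.31099599,  0.86136649, -0.3027533 ]), 'tvec': array([-0.38164545, -0.17679028,  1.59433015])}
{'intrinsics': array([[327.64731469,   0.        , 320.67338996],
       [  0.        , 327.64731469, 197.32579854],
       [  0.        ,   0.        ,   1.        ]]), 'hand_eye': array([[ 9.25072475e-04, -9.64907943e-01, -2.62586759e-01,
         6.59624885e-02],
       [ 9.99999539e-01,  9.59687548e-04, -3.57248782e-06,
        -9.71903648e-04],
       [ 2.55448365e-04, -2.62586635e-01,  9.64908386e-01,
        -1.31113939e-01],
       [ 0.00000000e+00,  0.00000000e+00,  0.00000000e+00,
         1.00000000e+00]])}
```

View pics/top0.png

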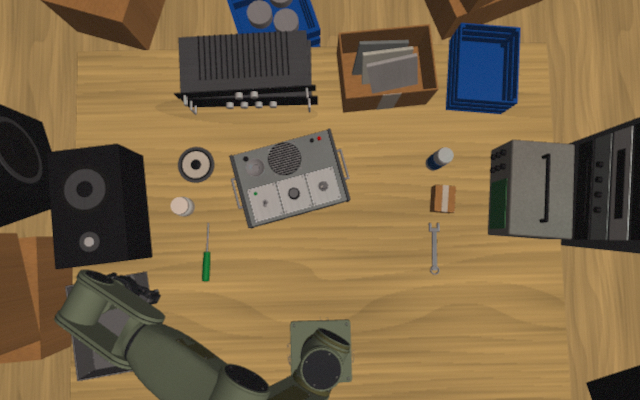

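View pics/scene0.png

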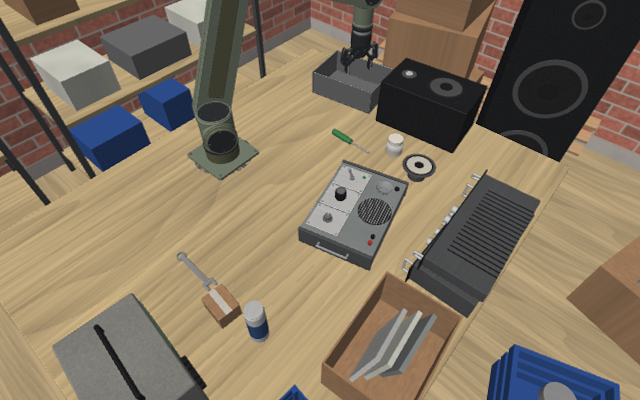

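The top view shows the amplifier around (290,178). The toggle plate is at (265,203), the level knob in the middle at (294,194) and the tone knob at (323,186). The image's up direction is +x and left is +y. Next I'll zoom in and measure.

```bash
cat > h.py <<'E'
from bench import *
import cv2, numpy as np
def ray(name,px,st=None):
    p=camera_params(name); K=p["intrinsics"]
    d=np.linalg.inv(K)@np.array([px[0],px[1],1.])
    if name=="wrist":
        T=p["hand_eye"]; R=st["ee_rot"]; 
        return st["eef_pos"]+R@T[:3,3], R@T[:3,:3]@d
    R=cv2.Rodrigues(p["rvec"])[0]
    return -R.T@p["tvec"], R.T@d
def onz(name,px,z,st=None):
    o,d=ray(name,px,st); return o+d*(z-o[2])/d[2]
def tri(l):
    A=np.zeros((3,3));b=np.zeros(3)
    for o,d in l:
        d=d/np.linalg.norm(d);P=np.eye(3)-np.outer(d,d);A+=P;b+=P@o
    x=np.linalg.solve(A,b)
    return x,[np.linalg.norm((np.eye(3)-np.outer(d,d)/(d@d))@(x-o)) for o,d in l]
E
python3 - <<'E'
from h import *
a=cv2.imread("pics/top0.png"); cv2.imwrite("pics/top0z.png",cv2.resize(a[120:235,220:360],None,fx=5,fy=5,interpolation=cv2.INTER_CUBIC))
a=cv2.imread("pics/scene0.png"); cv2.imwrite("pics/scene0z.png",cv2.resize(a[155:275,290:420],None,fx=5,fy=5,interpolation=cv2.INTER_CUBIC))
E
```

```text
(no output)
```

View pics/top0z.png

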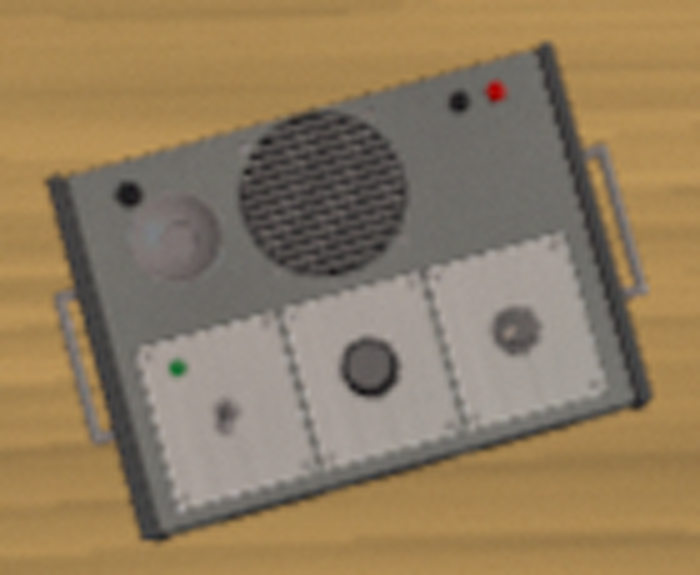

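View pics/scene0z.png

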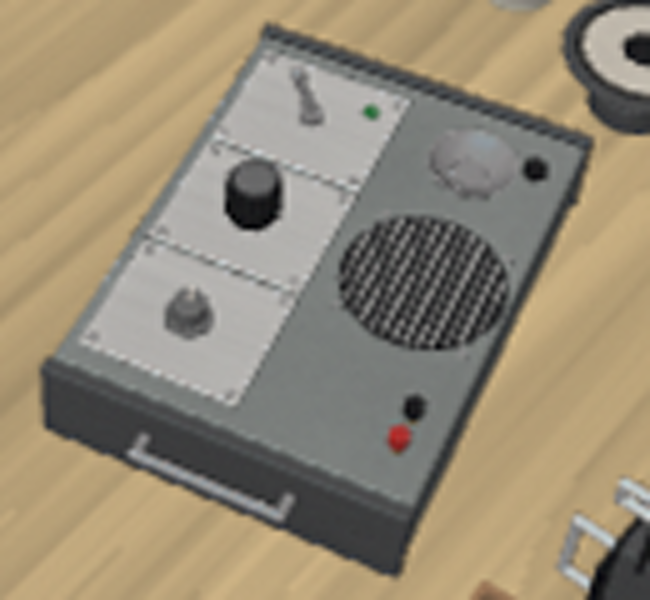

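```bash
python3 - <<'E'
from h import *
T=lambda x,y:(220+(x+.5)/5-.5,120+(y+.5)/5-.5)
S=lambda x,y:(290+(x+.5)/5-.5,155+(y+.5)/5-.5)
print("knob top",onz("top",T(370,366),.115),onz("scene",S(254,176),.115),tri([ray("top",T(370,366)),ray("scene",S(254,176))]))
# case top corners
c=[(50,178),(548,45),(645,400),(150,537)]
P=[onz("top",T(*q),.075)for q in c]
for p in P:print(p)
print([np.linalg.norm(P[i]-P[(i+1)%4]) for i in range(4)], sum(P)/4)
for a,b in((P[1],P[0]),(P[2],P[3])):
    d=a-b; d=-d; print(np.degrees(np.arctan2(-d[0],d[1])))
for a,b in((P[0],P[3]),(P[1],P[2])):
    d=a-b; print(np.degrees(np.arctan2(d[1],d[0])))
print("togg ball?",onz("top",T(225,420),.12), "tone",onz("top",T(516,330),.1))
E
```

```text
knob top [0.53136158 0.07387782 0.115     ] [0.53355422 0.07638016 0.115     ] (array([0.53256171, 0.07497585, 0.1152453 ]), [np.float64(0.0016435903198994055), np.float64(0.0016435903198994697)])
[0.66726183 0.28818048 0.075     ]
[ 0.75109702 -0.04874205  0.075     ]
[ 0.50841387 -0.10739835  0.075     ]
[0.42484698 0.22372374 0.075     ]
[np.float64(0.3471960907909726), np.float64(0.24967112980539258), np.float64(0.3415044168907193), np.float64(0.25083786421361093)] [0.58790492 0.08894095 0.075     ]
13.972933496731539
14.164237145678989
14.890096108756255
13.587749203971503
togg ball? [0.49795547 0.16783847 0.12      ] tone [ 0.55450682 -0.02185271  0.1       ]
```

Knob axis is about (0.5325, 0.075) and the two views agree at height 0.115. Yaw is about 14.1°. I'll move over the knob, then turn the tool to align with the amplifier.

servo_tool(
  series=[
    [[1,-0.0442,-0.0267,0,0,0,0],[1,-0.0442,-0.0267,0,0,0,0],[1,-0.0442,-0.0267,0,0,0,0],[1,-0.0442,-0.0267,0,0,0,0],[1,-0.0442,-0.0267,0,0,0,0],[1,-0.0442,-0.0267,0,0,0,0],[1,-0.0442,-0.0267,0,0,0,0],[1,-0.0442,-0.0267,0,0,0,0],[1,-0.0442,-0.0267,0,0,0,0],[1,-0.0442,-0.0267,0,0,0,0]],
  ],
)

```text
time_s: 1.35
eef_pos: [0.534, 0.0735, 0.242]
ee_rot: [[-0.892, 0.452, -0.0], [0.452, 0.892, 0.0], [0.001, -0.0, -1.0]]
wrist_force: [1.3, -0.3, -0.8]
gripper_width: 0.0854
```

servo_tool(
  series=[
    [[1,0,0,0,0,0,0.174],[1,0,0,0,0,0,0.174],[1,0,0,0,0,0,0.174],[1,0,0,0,0,0,0.174],[1,0,0,0,0,0,0.174],[1,0,0,0,0,0,0.174],[1,0,0,0,0,0,0.174],[1,0,0,0,0,0,0.174],[1,0,0,0,0,0,0.174],[1,0,0,0,0,0,0.174]],
  ],
)

```text
time_s: 2.6
eef_pos: [0.5332, 0.075, 0.2418]
ee_rot: [[0.6, 0.8, -0.001], [0.8, -0.6, -0.0], [-0.001, -0.001, -1.0]]
wrist_force: [-0.5, -0.3, -0.2]
gripper_width: 0.0856
```

servo_tool(
  series=[
    [[1,0,0,0,0,0,0.174],[1,0,0,0,0,0,0.174],[1,0,0,0,0,0,0.174],[1,0,0,0,0,0,0.166],[1,0,0,0,0,0,0],[1,0,0,0,0,0,0]],
  ],
)

```text
time_s: 3.35
eef_pos: [0.5334, 0.0751, 0.2421]
ee_rot: [[0.97, 0.245, -0.0], [0.245, -0.97, 0.0], [-0.0, -0.0, -1.0]]
wrist_force: [-0.7, -0.8, -0.2]
gripper_width: 0.0853
```

```bash
python3 - <<'E'
from h import *
s=state(); print(s); cv2.imwrite("pics/w1.png",grab_frame("wrist"))
import pickle; pickle.dump(s,open("s1.pkl","wb"))
E
```

```text
{'time_s': 3.35, 'qpos': array([6.78564429e+00, 1.50574589e+01, 9.43611419e+01, 5.45120470e-03,
       7.06060081e+01, 8.26245232e+01]), 'qd': array([ 0.08051888, -0.12979959, -0.15342362, -0.00718586, -0.06481179,
        0.58588309]), 'effort': array([-3.23866097e-04, -3.81425178e+01, -2.31803674e+01,  3.50460468e-04,
        3.14021498e-03, -5.48346332e-03]), 'eef_pos': array([0.53337676, 0.07507469, 0.24207567]), 'ee_rot': array([[ 9.69619227e-01,  2.44618814e-01, -4.37101221e-04],
       [ 2.44618853e-01, -9.69619315e-01,  3.83658809e-05],
       [-4.14436770e-04, -1.44123495e-04, -9.99999904e-01]]), 'wrist_force': array([-0.65484359, -0.79556407, -0.2054275 ]), 'torque': array([-0.0225974 , -0.0102376 ,  0.03221316]), 'gripper_width': 0.08530911954081359}
```

View pics/w1.png

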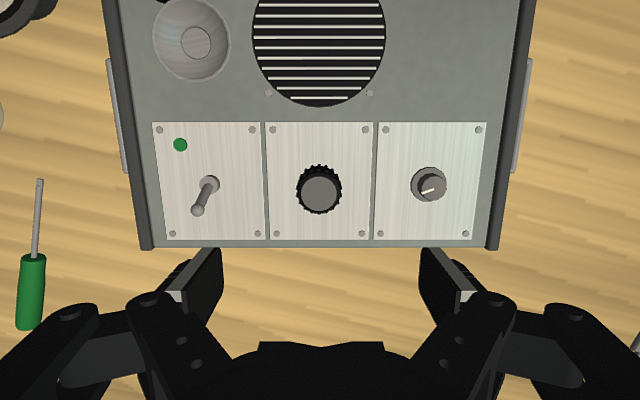

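Wrist view: the level knob's top disc is centred at (319,194), the toggle ball is at (197,211) with its base at (209,184), and the tone knob is at (430,184). I'll take rays through the knob top and the plate screws.

```bash
python3 - <<'E'
from h import *
import pickle; s=pickle.load(open("s1.pkl","rb"))
a=cv2.imread("pics/w1.png"); 
cv2.imwrite("pics/w1z.png",cv2.resize(a[110:250,140:500],None,fx=2.2,fy=2.2,interpolation=cv2.INTER_CUBIC))
g=a[150:225,285:355].max(2); m=((g>60)&(g<125)).astype(np.uint8)
cs,_=cv2.findContours(m,0,1)
for c in sorted(cs,key=cv2.contourArea)[-2:]:
    (x,y),r=cv2.minEnclosingCircle(c); M=cv2.moments(c); print(x+285,y+150,r,M['m10']/M['m00']+285,M['m01']/M['m00']+150,cv2.contourArea(c))
m=(g<60).astype(np.uint8);cs,_=cv2.findContours(m,0,1)
for c in sorted(cs,key=cv2.contourArea)[-1:]: print("dark",cv2.boundingRect(c))
for n,p,z in [("knob",(319,194),.115),("s1",(271.5,129.5),.078),("s2",(365,129.5),.078),("s3",(276,234),.078),("s4",(370,234),.078),("ball",(197,211),.121),("base",(210,183),.084),("tone",(430,184),.1)]:
    q=onz("wrist",p,z,s); print(n,q)
E
```

```text
Traceback (most recent call last):
ZeroDivisionError: float division by zero
```

View pics/w1z.png

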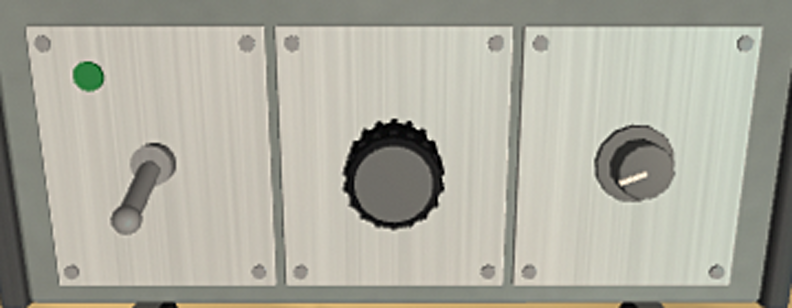

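```bash
python3 - <<'E'
from h import *
import pickle; s=pickle.load(open("s1.pkl","rb"))
Z=lambda x,y:(140+(x+.5)/2.2-.5,110+(y+.5)/2.2-.5)
P={}
for n,p,z in [("knob",(394,184),.115),("s1",(291,43),.078),("s2",(496,43),.078),("s3",(300,272),.078),("s4",(488,271),.078),("ball",(126,220),.121),("base",(153,164),.084),("tone",(642,170),.1),
 ("t1",(42,43),.078),("t2",(247,43),.078),("t3",(71,272),.078),("t4",(259,271),.078),("r2",(745,44),.078),("r4",(716,271),.078)]:
    q=onz("wrist",Z(*p),z,s); P[n]=q;print(n,q.round(4))
pc=(P["s1"]+P["s2"]+P["s3"]+P["s4"])/4; tc=(P["t1"]+P["t2"]+P["t3"]+P["t4"])/4
print("plate centre",pc,"toggle plate",tc,np.linalg.norm(pc-tc))
d=P["t1"]-P["r2"]; print("yaw",np.degrees(np.arctan2(-d[0],d[1]))); d=P["t3"]-P["r4"]; print("yaw",np.degrees(np.arctan2(-d[0],d[1])))
E
```

```text
knob [0.5323 0.0752 0.115 ]
s1 [0.5695 0.1275 0.078 ]
s2 [0.5897 0.0476 0.078 ]
s3 [0.4742 0.1033 0.078 ]
s4 [0.4949 0.0236 0.078 ]
ball [0.4965 0.1675 0.121 ]
base [0.5084 0.1716 0.084 ]
tone [ 0.5577 -0.0179  0.1   ]
t1 [0.545  0.2244 0.078 ]
t2 [0.5652 0.1446 0.078 ]
t3 [0.4496 0.2004 0.078 ]
t4 [0.4703 0.1207 0.078 ]
r2 [ 0.6139 -0.0494  0.078 ]
r4 [ 0.5194 -0.0731  0.078 ]
plate centre [0.53209843 0.07550017 0.078     ] toggle plate [0.50751435 0.17255384 0.078     ] 0.10011889079928833
yaw 14.13286019438248
yaw 14.3106499489826
```

The plate screws (100.1 mm pitch, yaw 14.2°) agree with the knob at (0.532, 0.0753) and the toggle pivot at (0.5075, 0.1725). I'll descend and grip.

servo_tool(
  series=[
    [[1,-0.0011,-0.0004,0.03,0,0,0],[1,0,0,0.03,0,0,0],[1,0,0,0.03,0,0,0],[1,0,0,0.03,0,0,0],[1,0,0,0.026,0,0,0],[1,0,0,0,0,0,0],[1,0,0,0,0,0,0]],
  ],
)

```text
time_s: 4.28
eef_pos: [0.5331, 0.0753, 0.0972]
ee_rot: [[0.97, 0.243, 0.002], [0.243, -0.97, 0.0], [0.002, 0.0, -1.0]]
wrist_force: [-0.4, -0.2, 0.6]
gripper_width: 0.085
```

servo_tool(
  series=[
    [[-1,0,0,0,0,0,0],[-1,0,0,0,0,0,0],[-1,0,0,0,0,0,0],[-1,0,0,0,0,0,0],[-1,0,0,0,0,0,0],[-1,0,0,0,0,0,0],[-1,0,0,0,0,0,0],[-1,0,0,0,0,0,0]],
  ],
)

```text
time_s: 5.28
eef_pos: [0.5324, 0.0765, 0.0976]
ee_rot: [[0.97, 0.242, 0.001], [0.242, -0.97, 0.002], [0.001, -0.002, -1.0]]
wrist_force: [-2.6, 5.0, 6.8]
gripper_width: 0.0345
```

```bash
cat > t.py <<'E'
from h import *
s=state(); R=s["ee_rot"]
print(s["time_s"],"q6",s["qpos"][5].round(2),"yaw",np.degrees(np.arctan2(R[1,0],R[0,0])).round(2),"T",s["torque"].round(3),"F",s["wrist_force"].round(1),"eff6",s["effort"][5].round(3),s["eef_pos"].round(4),s["gripper_width"].round(4))
E
python3 t.py
```

```text
Traceback (most recent call last):
  File "t.py", line 3, in <module>
    print(s["time_s"],"q6",s["qpos"][5].round(2),"yaw",np.degrees(np.arctan2(R[1,0],R[0,0])).round(2),"T",s["torque"].round(3),"F",s["wrist_force"].round(1),"eff6",s["effort"][5].round(3),s["eef_pos"].round(4),s["gripper_width"].round(4))
                                                                                                                                                                                                                  ^^^^^^^^^^^^^^^^^^^^^^^^
AttributeError: 'float' object has no attribute 'round'
```

servo_tool(
  series=[
    [[-1,-0.0004,-0.0013,0,0,0,0],[-1,0,0,0,0,0,0],[-1,0,0,0,0,0,0]],
  ],
)

```text
time_s: 5.65
eef_pos: [0.5323, 0.0766, 0.0976]
ee_rot: [[0.97, 0.242, 0.002], [0.242, -0.97, 0.001], [0.002, 0.0, -1.0]]
wrist_force: [-0.3, 0.2, 6.2]
gripper_width: 0.0343
```

```bash
sed -i 's/s\["gripper_width"\].round(4)/round(s["gripper_width"],4)/' t.py; python3 t.py
```

```text
5.65 q6 82.91 yaw 14.03 T [ 0.01   0.115 -0.021] F [-0.3  0.2  6.2] eff6 -0.004 [0.5323 0.0766 0.0976] 0.0343
```

Lateral force is gone and the torque baseline is about 0. Now I'll turn counter-clockwise by a test 8°.

servo_tool(
  series=[
    [[-1,0,0,0,0,0,-0.07],[-1,0,0,0,0,0,-0.07],[-1,0,0,0,0,0,0],[-1,0,0,0,0,0,0]],
  ],
)

```text
time_s: 6.15
eef_pos: [0.5323, 0.0766, 0.0976]
ee_rot: [[0.927, 0.375, 0.002], [0.375, -0.927, 0.001], [0.002, 0.0, -1.0]]
wrist_force: [0.8, 0.6, 5.7]
gripper_width: 0.0344
```

```bash
python3 t.py
```

```text
6.15 q6 74.91 yaw 22.03 T [ 0.004  0.156 -0.072] F [0.8 0.6 5.7] eff6 -0.105 [0.5323 0.0766 0.0976] 0.0344
```

servo_tool(
  series=[
    [[-1,0,0,0,0,0,-0.06],[-1,0,0,0,0,0,0],[-1,0,0,0,0,0,0]],
  ],
)

```text
time_s: 6.52
eef_pos: [0.5323, 0.0766, 0.0976]
ee_rot: [[0.903, 0.43, 0.002], [0.43, -0.903, 0.001], [0.002, 0.0, -1.0]]
wrist_force: [-1.8, 0.9, 5.7]
gripper_width: 0.0351
```

```bash
python3 t.py
```

```text
6.525 q6 71.47 yaw 25.46 T [-0.028  0.067 -0.171] F [-1.8  0.9  5.7] eff6 -0.164 [0.5323 0.0766 0.0976] 0.0351
```

servo_tool(
  series=[
    [[-1,0,0,0,0,0,-0.122],[-1,0,0,0,0,0,0],[-1,0,0,0,0,0,0]],
  ],
)

```text
time_s: 6.9
eef_pos: [0.5323, 0.0766, 0.0976]
ee_rot: [[0.843, 0.537, 0.002], [0.537, -0.843, 0.001], [0.002, 0.001, -1.0]]
wrist_force: [-1.8, 0.7, 6.5]
gripper_width: 0.0345
```

```bash
python3 t.py
```

```text
6.9 q6 64.44 yaw 32.51 T [0.159 0.142 0.129] F [-1.8  0.7  6.5] eff6 0.157 [0.5323 0.0766 0.0976] 0.0345
```

servo_tool(
  series=[
    [[-1,0,0,0,0,0,-0.132],[-1,0,0,0,0,0,0],[-1,0,0,0,0,0,0]],
  ],
)

```text
time_s: 7.28
eef_pos: [0.5323, 0.0766, 0.0976]
ee_rot: [[0.765, 0.644, 0.002], [0.644, -0.765, 0.001], [0.002, 0.001, -1.0]]
wrist_force: [-0.5, -0.2, 5.2]
gripper_width: 0.0342
```

```bash
python3 t.py
```

```text
7.275 q6 56.88 yaw 40.06 T [0.13  0.105 0.091] F [-0.5 -0.2  5.2] eff6 0.108 [0.5323 0.0766 0.0976] 0.0342
```

servo_tool(
  series=[
    [[-1,0,0,0,0,0,-0.07],[-1,0,0,0,0,0,0],[-1,0,0,0,0,0,0]],
  ],
)

```text
time_s: 7.65
eef_pos: [0.5323, 0.0767, 0.0976]
ee_rot: [[0.719, 0.695, 0.002], [0.695, -0.719, 0.001], [0.002, 0.001, -1.0]]
wrist_force: [-0.4, 0.3, 5.3]
gripper_width: 0.0343
```

```bash
python3 t.py
```

```text
7.65 q6 52.89 yaw 44.05 T [ 0.101  0.141 -0.019] F [-0.4  0.3  5.3] eff6 0.002 [0.5323 0.0767 0.0976] 0.0343
```

servo_tool(
  series=[
    [[-1,0,0,0,0,0,-0.14],[-1,0,0,0,0,0,0],[-1,0,0,0,0,0,0]],
  ],
)

```text
time_s: 8.02
eef_pos: [0.5323, 0.0767, 0.0976]
ee_rot: [[0.615, 0.788, 0.002], [0.788, -0.615, 0.001], [0.002, 0.001, -1.0]]
wrist_force: [-1.3, 1.1, 4.7]
gripper_width: 0.0342
```

```bash
python3 t.py
```

```text
8.025 q6 44.88 yaw 52.04 T [ 0.059  0.124 -0.119] F [-1.3  1.1  4.7] eff6 -0.102 [0.5323 0.0767 0.0976] 0.0342
```

The click profile is clear: zero at 30°, −0.10 N m at 8° past. I'll move on to 8° past the second position.

servo_tool(
  series=[
    [[-1,0,0,0,0,0,-0.128],[-1,0,0,0,0,0,-0.128],[-1,0,0,0,0,0,-0.128],[-1,0,0,0,0,0,0],[-1,0,0,0,0,0,-0.07],[-1,0,0,0,0,0,-0.07],[-1,0,0,0,0,0,0],[-1,0,0,0,0,0,0]],
  ],
)

```text
time_s: 9.02
eef_pos: [0.5322, 0.0767, 0.0976]
ee_rot: [[0.138, 0.99, 0.002], [0.99, -0.138, 0.001], [0.001, 0.002, -1.0]]
wrist_force: [-0.2, 0.0, 7.1]
gripper_width: 0.0343
```

```bash
python3 t.py
```

```text
9.025 q6 14.86 yaw 82.07 T [ 0.15   0.129 -0.092] F [-0.2  0.   7.1] eff6 -0.109 [0.5322 0.0767 0.0976] 0.0343
```

Still a normal click (−0.11), so there is a third one. On I go.

servo_tool(
  series=[
    [[-1,0,0,0,0,0,-0.128],[-1,0,0,0,0,0,-0.128],[-1,0,0,0,0,0,-0.128],[-1,0,0,0,0,0,0],[-1,0,0,0,0,0,-0.07],[-1,0,0,0,0,0,-0.07],[-1,0,0,0,0,0,0],[-1,0,0,0,0,0,0]],
  ],
)

```text
time_s: 10.02
eef_pos: [0.5322, 0.0767, 0.0976]
ee_rot: [[-0.376, 0.927, 0.002], [0.927, 0.376, 0.001], [0.0, 0.002, -1.0]]
wrist_force: [-0.7, 0.8, 5.8]
gripper_width: 0.0342
```

```bash
python3 t.py
```

```text
10.025 q6 -15.16 yaw 112.08 T [ 0.131  0.186 -0.092] F [-0.7  0.8  5.8] eff6 -0.115 [0.5322 0.0767 0.0976] 0.0342
```

servo_tool(
  series=[
    [[-1,0,0,0,0,0,-0.128],[-1,0,0,0,0,0,-0.128],[-1,0,0,0,0,0,-0.128],[-1,0,0,0,0,0,0],[-1,0,0,0,0,0,-0.07],[-1,0,0,0,0,0,-0.07],[-1,0,0,0,0,0,0],[-1,0,0,0,0,0,0]],
  ],
)

```text
time_s: 11.02
eef_pos: [0.5322, 0.0767, 0.0976]
ee_rot: [[-0.789, 0.615, 0.002], [0.615, 0.789, 0.001], [-0.001, 0.002, -1.0]]
wrist_force: [-0.1, 0.6, 6.3]
gripper_width: 0.0341
```

```bash
python3 t.py
```

```text
11.025 q6 -45.15 yaw 142.06 T [ 0.066  0.224 -0.337] F [-0.1  0.6  6.3] eff6 -0.348 [0.5322 0.0767 0.0976] 0.0341
```

−0.348 N m at 8° past the position matches the end-stop spring (5° × 0.07 N m), not a click, so the knob started four clicks up. I'll ease back 8° to the last position, let go and lift.

servo_tool(
  series=[
    [[-1,0,0,0,0,0,0.07],[-1,0,0,0,0,0,0.07],[-1,0,0,0,0,0,0],[-1,0,0,0,0,0,0],[-1,0,0,0,0,0,0]],
  ],
)

```text
time_s: 11.65
eef_pos: [0.5322, 0.0767, 0.0976]
ee_rot: [[-0.696, 0.718, 0.002], [0.718, 0.696, 0.001], [-0.001, 0.002, -1.0]]
wrist_force: [-1.5, -0.1, 5.6]
gripper_width: 0.0342
```

```bash
python3 t.py
```

```text
11.65 q6 -37.18 yaw 134.11 T [ 0.136  0.209 -0.011] F [-1.5 -0.1  5.6] eff6 -0.009 [0.5322 0.0767 0.0976] 0.0342
```

servo_tool(
  series=[
    [[1,0,0,0,0,0,0],[1,0,0,0,0,0,0],[1,0,0,0,0,0,0],[1,0,0,0,0,0,0],[1,0,0,0,0,0,0],[1,0,0,-0.02,0,0,0],[1,0,0,-0.04,0,0,0],[1,0,0,-0.04,0,0,0],[1,0,0,0,0,0,0]],
  ],
)

```text
time_s: 12.78
eef_pos: [0.5336, 0.0766, 0.1996]
ee_rot: [[-0.696, 0.718, 0.007], [0.718, 0.696, 0.001], [-0.004, 0.006, -1.0]]
wrist_force: [0.1, 0.3, -1.1]
gripper_width: 0.0854
```

```bash
python3 t.py
```

```text
12.775 q6 -37.17 yaw 134.12 T [-0.005 -0.084  0.029] F [ 0.1  0.3 -1.1] eff6 0.0 [0.5336 0.0766 0.1996] 0.0854
```

servo_tool(
  series=[
    [[-1,0,0,0,0,0,0.174],[-1,0,0,0,0,0,0.174],[-1,0,0,0,0,0,0.174],[-1,0.05,-0.026,0,0,0,0],[-1,0.05,-0.026,0,0,0,0],[-1,0,0,0,0,0,0],[-1,0,0,0,0,0,0],[-1,0,0,0,0,0,0]],
  ],
)

```text
time_s: 13.78
eef_pos: [0.4573, 0.1599, 0.196]
ee_rot: [[-0.244, 0.97, -0.0], [0.97, 0.244, -0.0], [-0.0, -0.0, -1.0]]
wrist_force: [0.7, -0.2, -0.7]
gripper_width: 0.0001
```

```bash
python3 t.py; python3 - <<'E'
from h import *
a=grab_frame("wrist"); cv2.imwrite("pics/w2.png",a)
E
```

```text
13.775 q6 3.78 yaw 104.14 T [ 0.015  0.026 -0.039] F [ 0.7 -0.2 -0.7] eff6 -0.002 [0.4573 0.1599 0.196 ] 0.0001
```

View pics/w2.png

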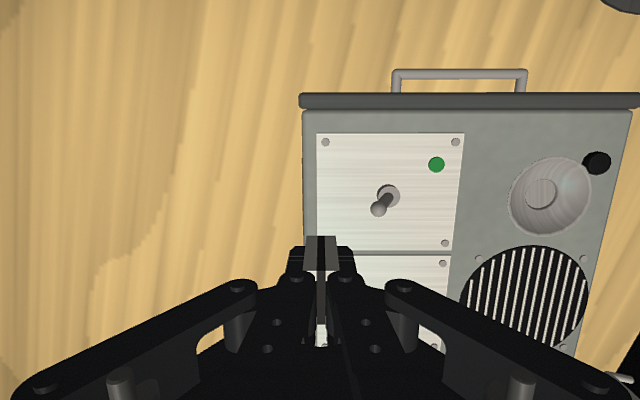

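The closed fingertips are at (321,240). The toggle ball is at (378,210) and its collar at (388,196), still leaning to the front.

```bash
python3 - <<'E'
from h import *
s=state()
for p,z in (((388.5,196),.084),((378,210),.121),):
    q=onz("wrist",p,z,s); print(q, s["ee_rot"].T@(q-s["eef_pos"]))
E
```

```text
[0.50746303 0.17270263 0.084     ] [0.00027806 0.05178912 0.11196502]
[0.49350593 0.1695616  0.121     ] [0.00063357 0.03747788 0.07496869]
```

servo_tool(
  series=[
    [[-1,0,0,0.04,0,0,0],[-1,0,0,0.04,0,0,0],[-1,0,0.01,0,0,0,0],[-1,0,0.01,0,0,0,0],[-1,0,0.005,0,0,0,0],[-1,0,0.005,0,0,0,0],[-1,0,0,0,0,0,0],[-1,0,0,0,0,0,0]],
  ],
)

```text
time_s: 14.82
eef_pos: [0.486, 0.168, 0.1169]
ee_rot: [[-0.245, 0.969, 0.001], [0.969, 0.245, 0.0], [0.0, 0.001, -1.0]]
wrist_force: [-1.3, -0.6, 1.8]
gripper_width: -0.0003
```

servo_tool(
  series=[
    [[-1,0,0.005,0,0,0,0],[-1,0,0.005,0,0,0,0],[-1,0,0,0,0,0,0]],
  ],
)

```text
time_s: 15.2
eef_pos: [0.4963, 0.1706, 0.1163]
ee_rot: [[-0.245, 0.969, 0.001], [0.969, 0.245, 0.0], [0.0, 0.001, -1.0]]
wrist_force: [0.0, 0.3, -0.2]
gripper_width: 0.0003
```

```bash
python3 t.py; python3 - <<'E'
from h import *
a=grab_frame("wrist"); cv2.imwrite("pics/w3.png",a)
a=grab_frame("scene"); cv2.imwrite("pics/sc3.png",cv2.resize(a[140:260,300:420],None,fx=5,fy=5,interpolation=cv2.INTER_CUBIC))
E
```

```text
15.2 q6 3.5 yaw 104.21 T [0.052 0.063 0.008] F [ 0.   0.3 -0.2] eff6 -0.001 [0.4963 0.1706 0.1163] 0.0003
```

View pics/w3.png

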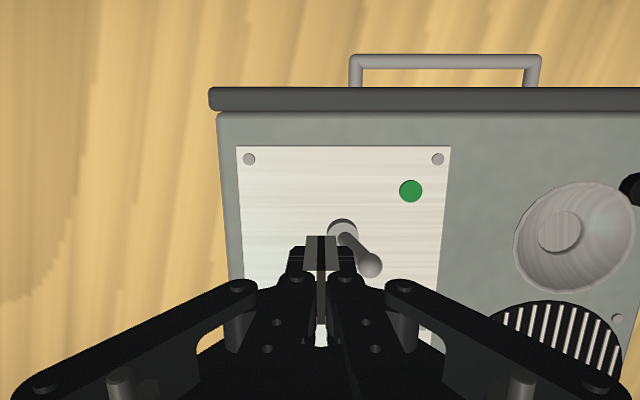

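View pics/sc3.png

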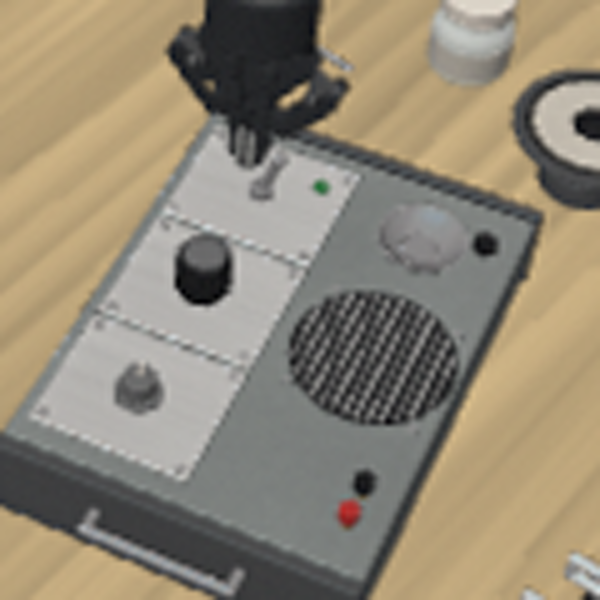

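The toggle now leans to the grille, with its ball at (371,265) and zero contact force, so it is on. I'll back away, lift and return over the knob.

servo_tool(
  series=[
    [[-1,0,-0.02,0,0,0,0],[-1,0,0,-0.04,0,0,0],[-1,0,0,-0.04,0,0,0],[1,-0.05,0.016,0,0,0,0],[1,-0.05,0.016,0,0,0,0],[1,0,0,0,0,0,-0.174],[1,0,0,0,0,0,-0.174],[1,0,0,0,0,0,-0.174],[1,0,0,0,0,0,0],[1,0,0,0,0,0,0]],
  ],
)

```text
time_s: 16.55
eef_pos: [0.5315, 0.0764, 0.1963]
ee_rot: [[-0.694, 0.72, 0.0], [0.72, 0.694, 0.0], [0.0, 0.0, -1.0]]
wrist_force: [0.0, 0.0, -1.1]
gripper_width: 0.0857
```

```bash
python3 t.py; python3 - <<'E'
from h import *
s=state();p=np.array([.5323,.0767,.0965]); print(s["ee_rot"].T@(p-s["eef_pos"]))
a=grab_frame("wrist"); cv2.imwrite("pics/w4.png",a)
E
```

```text
16.55 q6 -37.04 yaw 133.98 T [-0.016  0.028  0.002] F [ 0.   0.  -1.1] eff6 0.006 [0.5315 0.0764 0.1963] 0.0857
[-0.00030652  0.00075252  0.09980766]
```

View pics/w4.png

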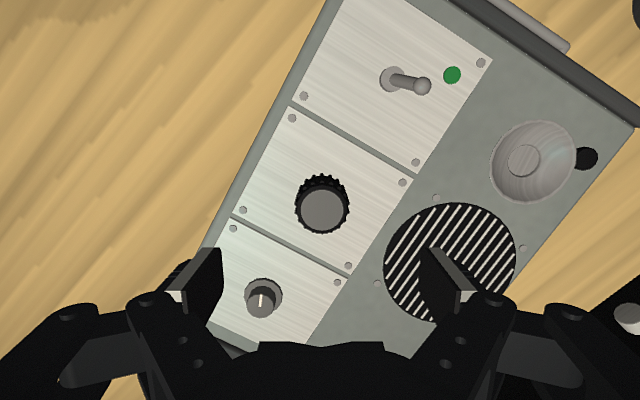

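The toggle is on: its ball at (422,86) is on the grille side of its collar at (391,80). I'll descend and grip the knob.

servo_tool(
  series=[
    [[1,-0.0003,0.0007,0.03,0,0,0],[1,0,0,0.03,0,0,0],[1,0,0,0.03,0,0,0],[1,0,0,0.009,0,0,0],[1,0,0,0,0,0,0],[-1,0,0,0,0,0,0],[-1,0,0,0,0,0,0],[-1,0,0,0,0,0,0],[-1,0,0,0,0,0,0],[-1,0,0,0,0,0,0]],
  ],
)

```text
time_s: 17.85
eef_pos: [0.5325, 0.0765, 0.0984]
ee_rot: [[-0.696, 0.718, 0.001], [0.718, 0.696, -0.0], [-0.001, 0.001, -1.0]]
wrist_force: [-1.6, -0.4, 5.7]
gripper_width: 0.0347
```

servo_tool(
  series=[
    [[-1,0,0,0,0,0,0],[-1,0,0,0,0,0,0],[-1,0,0,0,0,0,0]],
  ],
)

```text
time_s: 18.23
eef_pos: [0.5325, 0.0765, 0.0984]
ee_rot: [[-0.696, 0.718, 0.001], [0.718, 0.696, -0.0], [-0.001, 0.001, -1.0]]
wrist_force: [-2.3, -0.8, 6.1]
gripper_width: 0.0344
```

```bash
python3 t.py
```

```text
18.225 q6 -37.15 yaw 134.12 T [-0.188  0.298 -0.013] F [-2.3 -0.8  6.1] eff6 -0.001 [0.5325 0.0765 0.0984] 0.0344
```

servo_tool(
  series=[
    [[-1,0,0,0,0,0,0.096],[-1,0,0,0,0,0,0.096],[-1,0,0,0,0,0,0],[-1,0,0,0,0,0,0]],
  ],
)

```text
time_s: 18.73
eef_pos: [0.5325, 0.0764, 0.0984]
ee_rot: [[-0.547, 0.837, 0.001], [0.837, 0.547, -0.0], [-0.001, 0.001, -1.0]]
wrist_force: [-2.0, -1.7, 5.1]
gripper_width: 0.0349
```

```bash
python3 t.py
```

```text
18.725 q6 -26.17 yaw 123.15 T [-0.159  0.301  0.145] F [-2.  -1.7  5.1] eff6 0.152 [0.5325 0.0764 0.0984] 0.0349
```

servo_tool(
  series=[
    [[-1,0,0,0,0,0,0.12],[-1,0,0,0,0,0,0.12],[-1,0,0,0,0,0,0.092],[-1,0,0,0,0,0,0],[-1,0,0,0,0,0,0]],
  ],
)

```text
time_s: 19.35
eef_pos: [0.5323, 0.0764, 0.0984]
ee_rot: [[-0.244, 0.97, 0.001], [0.97, 0.244, -0.0], [-0.001, 0.001, -1.0]]
wrist_force: [-2.1, -1.1, 6.5]
gripper_width: 0.0344
```

```bash
python3 t.py
```

```text
19.35 q6 -7.13 yaw 104.1 T [-0.243  0.35   0.029] F [-2.1 -1.1  6.5] eff6 -0.003 [0.5323 0.0764 0.0984] 0.0344
```

servo_tool(
  series=[
    [[-1,0,0,0,0,0,0.096],[-1,0,0,0,0,0,0.096],[-1,0,0,0,0,0,0],[-1,0,0,0,0,0,0]],
  ],
)

```text
time_s: 19.85
eef_pos: [0.5323, 0.0764, 0.0984]
ee_rot: [[-0.055, 0.999, 0.001], [0.999, 0.055, -0.0], [-0.001, 0.001, -1.0]]
wrist_force: [-1.3, -0.8, 7.3]
gripper_width: 0.0345
```

```bash
python3 t.py
```

```text
19.85 q6 3.85 yaw 93.13 T [-0.204  0.327  0.143] F [-1.3 -0.8  7.3] eff6 0.164 [0.5323 0.0764 0.0984] 0.0345
```

servo_tool(
  series=[
    [[-1,0,0,0,0,0,0.12],[-1,0,0,0,0,0,0.12],[-1,0,0,0,0,0,0.092],[-1,0,0,0,0,0,0],[-1,0,0,0,0,0,0]],
  ],
)

```text
time_s: 20.48
eef_pos: [0.5322, 0.0764, 0.0984]
ee_rot: [[0.274, 0.962, 0.0], [0.962, -0.274, -0.0], [-0.0, 0.001, -1.0]]
wrist_force: [-2.4, -0.7, 6.1]
gripper_width: 0.0343
```

```bash
python3 t.py
```

```text
20.475 q6 22.9 yaw 74.08 T [-0.218  0.295 -0.024] F [-2.4 -0.7  6.1] eff6 -0.003 [0.5322 0.0764 0.0984] 0.0343
```

Two clean clicks up. Now two more.

servo_tool(
  series=[
    [[-1,0,0,0,0,0,0.096],[-1,0,0,0,0,0,0.096],[-1,0,0,0,0,0,0],[-1,0,0,0,0,0,0]],
  ],
)

```text
time_s: 20.98
eef_pos: [0.5321, 0.0764, 0.0984]
ee_rot: [[0.452, 0.892, 0.0], [0.892, -0.452, -0.0], [-0.0, 0.0, -1.0]]
wrist_force: [-1.8, -0.9, 6.4]
gripper_width: 0.0348
```

```bash
python3 t.py
```

```text
20.975 q6 33.88 yaw 63.1 T [-0.191  0.436  0.128] F [-1.8 -0.9  6.4] eff6 0.161 [0.5321 0.0764 0.0984] 0.0348
```

servo_tool(
  series=[
    [[-1,0,0,0,0,0,0.12],[-1,0,0,0,0,0,0.12],[-1,0,0,0,0,0,0.092],[-1,0,0,0,0,0,0],[-1,0,0,0,0,0,0]],
  ],
)

```text
time_s: 21.6
eef_pos: [0.5321, 0.0764, 0.0984]
ee_rot: [[0.719, 0.695, 0.0], [0.695, -0.719, -0.0], [-0.0, 0.0, -1.0]]
wrist_force: [-2.3, -0.7, 6.7]
gripper_width: 0.034
```

```bash
python3 t.py
```

```text
21.6 q6 52.92 yaw 44.06 T [-0.229  0.354 -0.003] F [-2.3 -0.7  6.7] eff6 -0.003 [0.5321 0.0764 0.0984] 0.034
```

servo_tool(
  series=[
    [[-1,0,0,0,0,0,0.096],[-1,0,0,0,0,0,0.096],[-1,0,0,0,0,0,0],[-1,0,0,0,0,0,0]],
  ],
)

```text
time_s: 22.1
eef_pos: [0.5321, 0.0765, 0.0984]
ee_rot: [[0.838, 0.546, 0.0], [0.546, -0.838, -0.0], [-0.0, 0.0, -1.0]]
wrist_force: [-2.4, -0.1, 5.6]
gripper_width: 0.0344
```

```bash
python3 t.py
```

```text
22.1 q6 63.9 yaw 33.08 T [-0.121  0.452  0.15 ] F [-2.4 -0.1  5.6] eff6 0.16 [0.5321 0.0765 0.0984] 0.0344
```

servo_tool(
  series=[
    [[-1,0,0,0,0,0,0.12],[-1,0,0,0,0,0,0.12],[-1,0,0,0,0,0,0.092],[-1,0,0,0,0,0,0],[-1,0,0,0,0,0,0],[-1,0,0,0,0,0,0]],
  ],
)

```text
time_s: 22.85
eef_pos: [0.532, 0.0765, 0.0984]
ee_rot: [[0.97, 0.242, 0.0], [0.242, -0.97, -0.0], [-0.0, 0.0, -1.0]]
wrist_force: [-2.9, -1.1, 6.8]
gripper_width: 0.0342
```

```bash
python3 t.py
```

```text
22.85 q6 82.94 yaw 14.03 T [-0.182  0.492  0.002] F [-2.9 -1.1  6.8] eff6 -0.005 [0.532  0.0765 0.0984] 0.0342
```

Four clicks counted, and torque is zero at 120°. I'll release and lift.

servo_tool(
  series=[
    [[1,0,0,0,0,0,0],[1,0,0,0,0,0,0],[1,0,0,0,0,0,0],[1,0,0,0,0,0,0],[1,0,0,0,0,0,0],[1,0,0,-0.02,0,0,0],[1,0,0,-0.06,0,0,0],[1,0,0,-0.06,0,0,0],[1,0,0,0,0,0,0],[1,0,0,0,0,0,0]],
  ],
)

```text
time_s: 24.1
eef_pos: [0.5318, 0.0766, 0.2368]
ee_rot: [[0.97, 0.242, -0.001], [0.242, -0.97, -0.0], [-0.001, -0.0, -1.0]]
wrist_force: [0.1, 0.7, -0.1]
gripper_width: 0.0854
```

```bash
python3 t.py; python3 - <<'E'
from h import *
a=grab_frame("wrist"); cv2.imwrite("pics/w5.png",a)
E
```

```text
24.1 q6 82.94 yaw 14.02 T [ 0.043  0.014 -0.039] F [ 0.1  0.7 -0.1] eff6 0.0 [0.5318 0.0766 0.2368] 0.0854
```

View pics/w5.png

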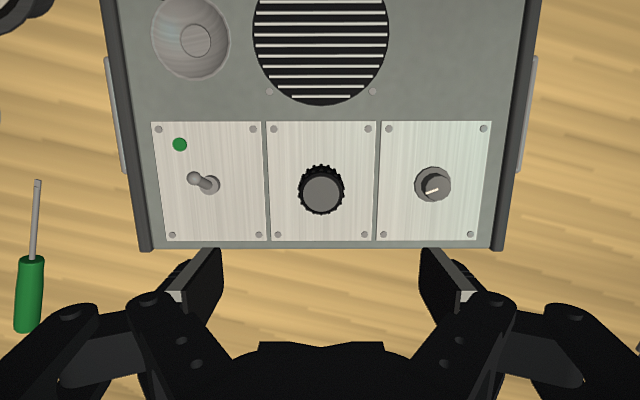

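The toggle is on, with its ball at (193,178) above its collar at (209,185), towards the grille. The tone pointer, dish and driver haven't moved, and the gripper is clear. I'm handing in.

```bash
python3 -c "
from bench import finish_job
print(finish_job())"
```

```text
the job is handed in; nothing more can be done
None
```

The amplifier is on with the level four clicks up from its end stop. I handed the job in at about 24 s of the 72 s allowed. No verdict was reported, so the results below rest on my own checks.

- **Level down:** The knob started four clicks up. I turned it counter-clockwise click by click. At 8° past each position a click gave about 0.10–0.12 N m, but at the end stop it gave 0.35 N m, well short of the 0.6 N m strain limit. I then eased back to the last position, where the torque was zero, and let go.
- **Power on:** I pushed the toggle over with the closed fingertips. The wrist pictures show it leaning towards the grille both right after the push and at the end.
- **Level up:** I gripped the knob again at the same angle and turned it 120° clockwise. Each of the four clicks resisted with about 0.16 N m at 11° and fell to zero at 30°. I then let go and lifted clear.
- **Last checks:** The final wrist picture shows the tone knob, dish and screwdriver where they were. The spanner, jar, can, carton and woofer were not checked in a last picture, but the arm did not go near them. Wrist force was about zero with the gripper open.
- **One small disagreement:** The camera put the knob's axis about 1 mm off in y from where the grip centred. I corrected for this before turning.

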